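Hang the instrument holder on the bench stand

ROBOT

A 6-joint arm with a two-finger parallel gripper is mounted at the origin on the work surface. World frame = base frame: x ahead of the robot, y to its left, z up, the work surface at z = 0. Lengths are in mm, angles in rad, forces in N, time in s.
With the tool pointing down it reaches from about 375 to 925 mm from the base axis. Payload 5.7 kg.
Tool frame: the origin (TCP) lies midway between the tips of the shut fingers; the grasp point (between the pads) lies 19 mm behind it (bot.grasp_offset is the distance from the TCP to the grasp point, in mm); z points along the fingers, y is the line along which they close (so a half turn about z gives the same grasp; the last joint's range is limited). The gripper opens to 88 mm and grips with 3 to 60 N. Pads are 20 mm wide; open, the fingers measure 115 mm over their backs; the gripper's body (75 mm by 178 mm) begins 61 mm behind the grasp point.
Start: joints at [-1.265, 0.359, 1.51, -0, 1.272, -0.115], TCP at [245.075, -547.627, 185.723] pointing down, gripper open.
Joint ranges: [-2.97, 2.97], [-1.01, 2.36], [0.21, 2.38], [-0.96, 4.11], [0.2, 2.71], [-2.98, 2.98]. Speed limits (rad/s): [2.39, 2.39, 3.14, 3.14, 3.14, 3.14].

INTERFACE

Orientations are given as a rotation vector (axis times angle).
In Python, from bench import status, get_image, get_calibration, bot, search_frame, cut_out gives the robot as it stands.
- The arm moves only by the shell command python3 -m creep 'ROWS' [FORCE]. ROWS is JSON, a list of rows, each a list of 3 entries, a list of its own where there are three numbers: the opening, from 0 (shut) to 1 (fully open), then the shift along the world's x, y, z in mm, then the turn, a rotation vector about the world's x, y, z in rad. A call has 1 to 8 rows; each row shifts and turns the commanded pose from where the row before left it; what a row does not reach is not made up. A row lasts 1/8 s, in which the tool goes at most 62.5 mm and 10.7 degrees, less where a joint would pass 70% of its speed; a pose out of reach is approached as far as the arm can. A call is refused whole if a number of a shift passes 62.5 or a number of a turn 0.188, either way. A call with a gripper value outside its range is refused whole. The fingers move at their own pace and stop on an object; FORCE is the grip in N (left out, the last holds). Time passes only in rows, so rows that do not move let the fingers close. It gives the time, the measured TCP pose, the force, the opening and the grip force at its end, in the units of the state.
- status.get_state(): the state, without advancing time (a new reading comes with each control period).
- get_image(name): name is "side" or "top"; returns the picture (480x640x3 uint8, blue, green, red); there is no depth.
- get_calibration(name): a dict with "camera_matrix" (3x3 intrinsics, pixels), "cam_to_world" (4x4, takes a point from camera to world coordinates). Camera axes: x right, y up, looking along -z (the intrinsics and any distortion apply to the point x, -y, -z); pixel columns grow to the right and rows downward; lengths in mm; the calibration is good to about 2 mm. A picture is of the moment at which its call begins. get_calibration takes no time and is no camera call.
- bot.finish_job(): hands the job in; it is judged then, once.
Trained networks look in the newest picture that a camera, given by its name, has taken for a name from the list of things; names that differ only in an ending like _2 or _b are one class to them, and where a whole thing is asked for, a point or a joint stands for the part that bears it (a point fixed in the world has none). Each returns a list of dicts, best first, with "confidence" (0 to 1); they miss things now and then, are a little off and sometimes report something else, mostly with a low value. They report only what shows in the picture. A call takes as long as a camera call. They do not tell look-alikes from the thing itself.
- search_frame(camera, name): "point" ([column, row] in pixels, amid what is visible of it).
- cut_out(camera, name): "region" (480x640 bool, what is visible of it) and "point" ([column, row] in pixels, amid what is visible of it).
The state is a dict: "clock": time; "joint_pos": joint angles; "qd": joint speeds; "effort": joint torques, N m; "ee_pos": TCP position; "tcp_rot": TCP orientation; "wrist_force": force on the tool from outside, world axes, zero at the start; "ft_torque": the same for the moment, N m; "finger_gap": opening from 0.0 (shut) to 1.0 (fully open); "finger_force": force on a finger pad.
Only numpy, scipy, OpenCV 4.12 (cv2) and the standard library are available. Lean on these libraries where they do the work, as an engineer would, in place of code of your own. Each camera call takes 0.05 s, during which the arm holds its last target. There are 200 camera calls.

TASK

Hang the blue instrument holder back on the upright stand: find the brass screw head, which is set at a different height each time, with the round opening of its keyhole so that the back plate lies flat against the panel, then push it straight down until the screw is fully home at the upper end of the narrow slot, and let go. The head is sprung and the slot wedges under it, so the last bit takes a firm push, but do not force it: never press on the stand with more than 30 N. Keep the holder upright and leave everything else on the bench where it is.

Things in the scene. Friction and masses are not known exactly. Their poses are not given: they have to be found in the camera images.
- holder: Blue steel instrument holder, about 420 g, standing on the bench. Upright back plate 50 wide, 100 high, 3 thick; in front of it an open-topped pocket: 50 wide, 76 deep, side walls 48 high, 3 thick, front wall 40 high. Origin: middle of the lower edge of the plate's rear face; z up, y along the plate, x backward (plate x -3 to 0, pocket x -79 to -3). Hung, its axes point as those of the stand.
- holder_eye (a point): Centre of the keyhole's round opening, on the plate's rear face (holder frame 0, 0, 62 mm; axes as holder). The opening is 18 mm in diameter; from it a slot 9.5 wide runs straight UP to its end 88.75 above the holder's bottom.
- holder_seat (a point): Where the screw axis lies when fully home in the slot: on the rear face, holder frame 0, 0, 85.5 mm, i.e. 23.5 above holder_eye; axes as holder. The slot's front rim is a wedge: from 75.5 to 92 mm above the holder's bottom it thickens evenly from 0 to 4 mm on top of the 3 mm plate.
- holder_grip (a point): A good place to hold the holder from above: midway between the pocket's side walls (50 mm across, fingers closing along y), 54 mm in front of the rear face, 36 mm above the bottom (holder frame -54, 0, 36 mm). Axes as holder.
- stand: Instrument stand bolted to the bench: upright pale metal panel 220 wide, 165 high, 8 thick, with a foot flange running 78 mm back from the front face. Origin: middle of the lower edge of the panel's front face, at bench height. z up, y along the panel, x backward into it (panel x 0 to 8): the front face looks along -x.
- slot_mid (a point): Middle of the dark upright adjusting slot in the panel's front face, 127 mm above the bench on the panel's centre line; axes as stand. The shoulder screw is clamped at some height in this slot and sticks out along -x: sideways its axis is exactly on the centre line, but its height is not measured: anywhere within 12 mm above or below this point. See or feel for it.
- screw_head (a joint): The screw's brass domed head, 14 mm in diameter, 5 thick, on a 6.5 shank: underside 3.8 off the panel at rest, dome top 8.8. Sprung: value is how far (m) it is drawn out, 0 to 0.004; 5 N to start, plus 1.5 N per mm. The wedge lifts it about 2 mm when home; the last 12 mm need about 2 to 6 N of push besides the holder's weight, then it stops hard. Weight alone does not seat it; home, it stays.
- shell_a: Opened half scallop shell with its meat, 95 mm across, 22 high; leave alone. Origin under its middle.
- shell_b: Opened half scallop shell with its meat, 95 mm across, 22 high; leave alone. Origin under its middle.
- shell_c: Opened half scallop shell with its meat, 95 mm across, 22 high, on the bench in front of the stand; leave alone. Origin under its middle.
- dish: Closed clear culture dish with tan agar, 93 mm across, 17 high; leave alone. Origin under its middle.
- bottle: Glass sample bottle with blue cap, 52 mm across, 105 high, beside the stand; leave alone. Origin under its middle.
- forceps: Steel forceps 138 mm long, 4 high, lying behind the holder; leave alone. Origin under its middle, x along its length.
- scalpel: Scalpel with green handle, 132 mm long, 5 high, lying beside the holder; leave alone. Origin under its middle, x along its length.
There are look-alikes about, which are no part of the job. Of the things that look like the holder, the middle-sized one is meant.

How it is judged (in metres and radians):
On the way, in this order (a step that is already met when the one before it is completed fails the run):
1. the screw head is through the round opening, so that the back plate lies against the panel (x of holder_eye in the frame of slot_mid between -0.003 and 0.002 m and y of holder_eye in the frame of slot_mid between -0.003 and 0.003 m and z of holder_eye in the frame of slot_mid between -0.018 and 0.018 m), for 0.1 s.
2. the holder has been pushed down until the screw is home in the narrow slot and the wedge holds its head drawn out (x of holder_seat in the frame of slot_mid between -0.003 and 0.002 m and y of holder_seat in the frame of slot_mid between -0.003 and 0.003 m and z of holder_seat in the frame of slot_mid between -0.018 and 0.018 m and value of joint screw_head above 0.0015 m), for 0.1 s.
At the end, for the whole second after the job is handed in: The holder hangs released and at rest on the screw, home in the slot: the wedge has drawn the head out by more than 1.5 mm (about 3 mm or less from the slot's end), rear face within 3 mm of the panel and parallel (0.08 rad), centred within 3 mm, upright (0.06 rad) (all of step 2 and angle between holder's own z axis and vertical below 0.06 rad and angle between the x axis of holder and the x axis of stand, either way round below 0.08 rad and contact force between holder and the fingers below 0.1 N and linear speed of holder below 0.01 m/s); the robot touches nothing.
It fails at once if the holder is pushed against the screw's shank with more than 30 N (contact force between holder and screw_c0 above 30 N).
It fails at once if the holder is pushed against the panel with more than 30 N (contact force between holder and stand_c0 above 30 N).
It fails at once if the holder is pushed against the screw's head with more than 30 N (contact force between holder and screw_head above 30 N).
It fails at once if the holder tips by more than 0.35 rad (angle between holder's own z axis and vertical above 0.35 rad).
It fails at once if something else on the bench is moved by more than 20 mm (distance of any of shell_a, shell_b, shell_c, dish, bottle, forceps, scalpel from where it was at the start of the episode above 0.02 m).
It also fails if it takes over 58 s, if anything falls off the work surface, if the arm or the gripper's body presses on something with over 40 N, if the wrist force passes 120 N, or if a joint passes its speed limit or range.

## Working session

There is one attempt and no reset: what is moved stays moved. The work goes in short steps, Python scripts to look and compute and a shell command to move; the robot and the scene stay as the last step left them, time stands still between calls to the robot, and variables do not carry over. Pictures are saved under pics/ and viewed, at most 10 in all, crops included, and the job is handed in when it is done.

```bash
mkdir -p pics; ls
cat > h.py <<'E'
import numpy as np, cv2
from bench import status, get_image, get_calibration, bot, search_frame, cut_out
def ray(cam,p):
    c=get_calibration(cam);K=np.array(c["camera_matrix"],float);T=np.array(c["cam_to_world"],float)
    d=np.linalg.inv(K)@[p[0],p[1],1]; d=np.array([d[0],-d[1],-d[2]])
    return T[:3,3],T[:3,:3]@d
def atz(cam,p,z):
    o,d=ray(cam,p); return o+d*(z-o[2])/d[2]
def proj(cam,X):
    c=get_calibration(cam);K=np.array(c["camera_matrix"],float);T=np.array(c["cam_to_world"],float)
    X=np.atleast_2d(X); q=(X-T[:3,3])@T[:3,:3]; q=q*[1,-1,-1]; q=q@K.T; return q[:,:2]/q[:,2:]
E
python3 - <<'E'
from h import *
for c in("top","side"):
    im=get_image(c);cv2.imwrite(f"pics/{c}0.png",im)
    k=get_calibration(c);print(c,{a:np.round(b,2).tolist() for a,b in k.items()})
    for n in("holder","stand","screw_head"):
        for r in cut_out(c,n)[:4]:
            x,y=np.nonzero(r["region"])[::-1]
            print(c,n,round(r["confidence"],2),np.round(r["point"]),len(x),x.min(),x.max(),y.min(),y.max())
s=status.get_state();print(s["clock"],s["ee_pos"],s["tcp_rot"],s["wrist_force"])
E
```

```text
pics
top {'camera_matrix': [[512.12, 0.0, 326.04], [0.0, 512.12, 236.15], [0.0, 0.0, 1.0]], 'cam_to_world': [[-0.01, 0.99, -0.15, 338.55], [-1.0, -0.01, -0.01, -27.65], [-0.01, 0.15, 0.99, 1331.19], [0.0, 0.0, 0.0, 1.0]]}
top holder 0.63 [445. 217.] 782 429 456 199 234
top holder 0.55 [493. 277.] 418 476 508 269 288
top stand 0.66 [261. 268.] 3118 207 302 235 295
top screw_head 0.69 [449. 216.] 681 430 455 200 233
side {'camera_matrix': [[533.81, 0.0, 315.25], [0.0, 533.81, 237.07], [0.0, 0.0, 1.0]], 'cam_to_world': [[1.0, 0.06, -0.06, 462.92], [-0.08, 0.52, -0.85, -1157.06], [-0.02, 0.85, 0.52, 801.96], [0.0, 0.0, 0.0, 1.0]]}
side holder 0.88 [349. 342.] 1271 330 369 313 358
side holder 0.82 [243. 337.] 3134 212 282 297 369
side holder 0.73 [274. 389.] 705 261 286 373 408
side stand 0.73 [289. 222.] 1978 260 304 171 258
0.4 [ 245.01985194 -547.55183986  185.60120397] [-3.07197543e+00 -6.55991887e-01  7.91313121e-05] [-0.2264811  -0.09444559 -0.41541209]
```

View pics/top0.png

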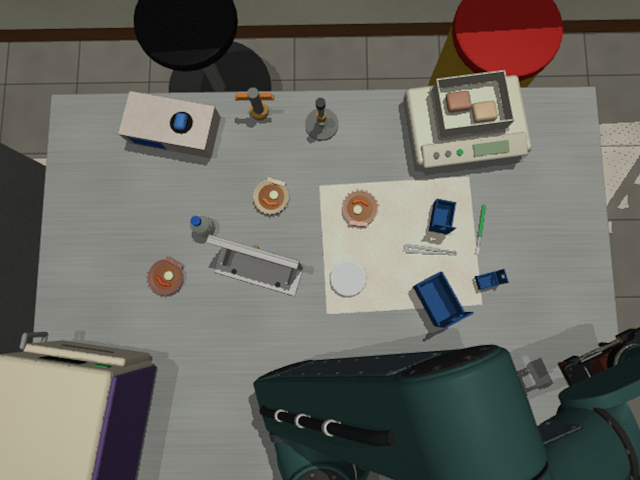

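View pics/side0.png

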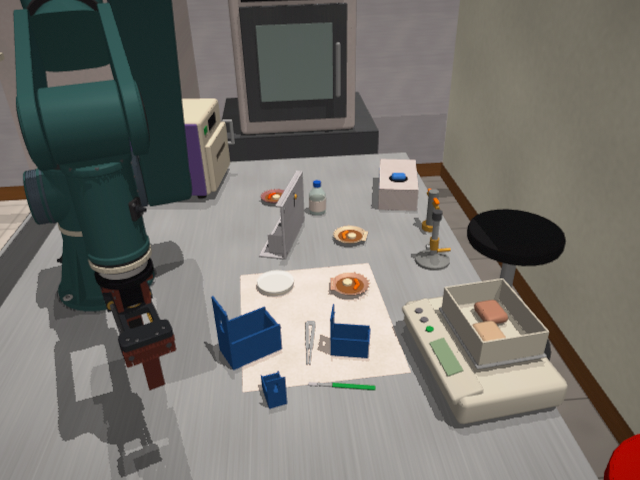

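The three look-alikes are big (top 442,300 / side 247,335), middle (top 443,216 / side 349,335) and small (top 491,280 / side 274,389). The middle one fits, so I'll confirm it in an enlarged crop along with the stand.

Run:
```python
from h import *
t=cv2.imread("pics/top0.png");s=cv2.imread("pics/side0.png")
def crop(im,x,y,w,h,f): return cv2.resize(im[y:y+h,x:x+w],None,fx=f,fy=f,interpolation=cv2.INTER_CUBIC)
a=crop(t,420,190,50,37,8);b=crop(t,200,230,110,37*2,3.6363636)[:296]
c=crop(s,320,295,60,70,5);d=crop(s,255,165,60,100,5)
out=np.zeros((600,800,3),np.uint8)
for im,x,y in((a,0,0),(b[:296,:400],400,0)): out[y:y+im.shape[0],x:x+im.shape[1]]=im
c=cv2.resize(s[300:360,315:375],(300,300),interpolation=cv2.INTER_CUBIC);d=cv2.resize(s[168:228,265:325],(300,300),interpolation=cv2.INTER_CUBIC)
out[300:,0:300]=c;out[300:,400:700]=d
cv2.imwrite("pics/crop0.png",out)
```

```text
(no output)
```

View pics/crop0.png

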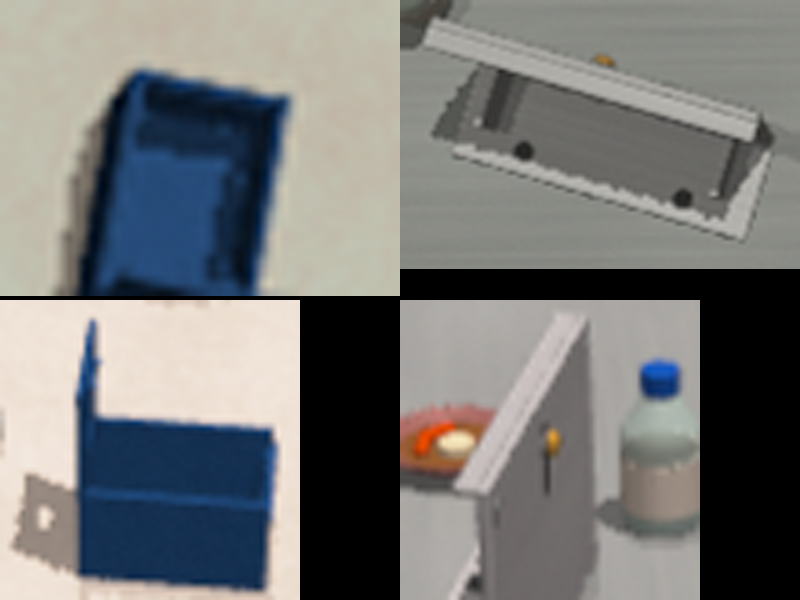

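Crop confirms: the middle-sized holder (top 443,216 / side 349,335) has the tall plate with the keyhole, whose shadow shows the hole, on the robot side. The brass screw is on the panel's far face, near side (295,196). Next I'll fit poses jointly.

```bash
cat >> h.py <<'E'
def Rz(a): return np.array([[np.cos(a),-np.sin(a),0],[np.sin(a),np.cos(a),0],[0,0,1]])
BOX=[((-3,0),(-25,25),(0,100)),((-79,-3),(-25,-22),(0,48)),((-79,-3),(22,25),(0,48)),((-79,-76),(-25,25),(0,40)),((-79,-3),(-25,25),(0,3))]
STB=[((0,8),(-110,110),(0,165))]
def render(cam,boxes,P,R,off=(0,0),f=4,win=None):
    x0,y0,w,h=win; m=np.zeros((h*f,w*f),np.uint8)
    for b in boxes:
        X=np.array([[i,j,k] for i in b[0] for j in b[1] for k in b[2]],float)@R.T+P
        p=(proj(cam,X)+off-[x0,y0]+0.5)*f
        cv2.fillConvexPoly(m,cv2.convexHull(p.astype(np.float32)).round().astype(np.int32),255)
    return cv2.resize(m,(w,h),interpolation=cv2.INTER_AREA)/255.
E
cat > fit.py <<'E'
from h import *
from scipy.optimize import minimize, least_squares
im={c:cv2.imread(f"pics/{c}0.png").astype(float) for c in("top","side")}
# stand + screw from hand-read corners
obs=[("top",(0,-110,165),(208,234.4)),("top",(0,110,165),(298.6,260.8)),("top",(8,-110,165),(206.6,240.7)),("top",(8,110,165),(296.5,267.4)),
("side",(0,110,165),(282.3,206.2)),("side",(0,-110,165),(302.3,171.2)),("side",(8,110,165),(275.8,205.5)),("side",(8,-110,165),(296.6,170.8))]
def res(p):
    P=np.array([p[0],p[1],0]);R=Rz(p[2]);o={"top":p[4:6],"side":p[6:8]}
    r=[(proj(c,R@np.array(l,float)+P)[0]+o[c]-q) for c,l,q in obs]
    r.append(proj("side",R@[-7,0,p[3]]+P)[0]+o["side"]-[295.2,196.0])
    r.append(proj("top",R@[-7,0,p[3]]+P)[0]+o["top"]-[255.0,246.0])
    return np.r_[np.concatenate(r),p[4:]/0.8]
s=least_squares(res,[400,100,2.86,127,0,0,0,0]);p=s.x
print("stand",p.round(3));print(np.abs(s.fun).round(2))
off={"top":p[4:6],"side":p[6:8]}
win={"top":(415,190,50,55),"side":(318,298,65,68)}
M={}
for c,(x,y,w,h) in win.items():
    I=im[c][y:y+h,x:x+w]; M[c]=((I[...,0]>1.35*I[...,2]+8)).astype(float)
    n,l,st,_=cv2.connectedComponentsWithStats(M[c].astype(np.uint8));k=1+st[1:,4].argmax();M[c]=(l==k)*1.; print(c,st[k])
def cost(q,full=False):
    P=np.array([q[0],q[1],0]);R=Rz(q[2]/50)
    e=[np.abs(render(c,BOX,P,R,off[c]+np.array(q[3:5] if c=="top" else q[5:7]),win=win[c])-M[c]).sum() for c in win]
    return e if full else sum(e)+8*np.sum(np.square(q[3:]))
g=atz("top",(443,216),30)
best=min((minimize(cost,[g[0]-30,g[1],50*a,0,0,0,0],method="Nelder-Mead",options=dict(maxiter=900,initial_simplex=np.array([g[0]-30,g[1],50*a,0,0,0,0])+np.vstack([np.zeros(7),np.diag([20,20,8,.5,.5,.5,.5])]))) for a in(2.8,3.0,3.15,3.3)),key=lambda r:r.fun)
q=best.x;print("holder",q[:2].round(1),q[2]/50,q[3:].round(2),best.fun,cost(q,True))
E
python3 fit.py
```

```text
stand [ 4.88991e+02  1.55191e+02  2.84500e+00  1.39739e+02 -1.89000e-01
  7.20000e-02  1.18000e-01  5.47000e-01]
[0.55 1.1  0.14 1.34 0.24 1.91 0.95 1.91 1.65 0.16 1.28 0.48 1.83 0.29
 1.73 0.27 0.81 0.23 0.28 1.27 0.24 0.09 0.15 0.68]
top [ 14   9  27  35 705]
side [  12    6   40   54 1253]Traceback (most recent call last):
  File "fit.py", line 26, in <module>
    best=min((minimize(cost,[g[0]-30,g[1],50*a,0,0,0,0],method="Nelder-Mead",options=dict(maxiter=900,initial_simplex=np.array([g[0]-30,g[1],50*a,0,0,0,0])+np.vstack([np.zeros(7),np.diag([20,20,8,.5,.5,.5,.5])]))) for a in(2.8,3.0,3.15,3.3)),key=lambda r:r.fun)
  File "fit.py", line 26, in <genexpr>
    best=min((minimize(cost,[g[0]-30,g[1],50*a,0,0,0,0],method="Nelder-Mead",options=dict(maxiter=900,initial_simplex=np.array([g[0]-30,g[1],50*a,0,0,0,0])+np.vstack([np.zeros(7),np.diag([20,20,8,.5,.5,.5,.5])]))) for a in(2.8,3.0,3.15,3.3)),key=lambda r:r.fun)
              ~~~~~~~~^^^^^^^^^^^^^^^^^^^^^^^^^^^^^^^^^^^^^^^^^^^^^^^^^^^^^^^^^^^^^^^^^^^^^^^^^^^^^^^^^^^^^^^^^^^^^^^^^^^^^^^^^^^^^^^^^^^^^^^^^^^^^^^^^^^^^^^^^^^^^^^^^^^^^^^^^^^^^^^^^^^^^^^^^^^^^^^^^^^^^^^^^^^^^^^
    res = _minimize_neldermead(fun, x0, args, callback, bounds=bounds,
                               **options)
    fxr = func(xr)
    fx = function(np.copy(x), *(wrapper_args + args))
  File "fit.py", line 23, in cost
    e=[np.abs(render(c,BOX,P,R,off[c]+np.array(q[3:5] if c=="top" else q[5:7]),win=win[c])-M[c]).sum() for c in win]
              ~~~~~~^^^^^^^^^^^^^^^^^^^^^^^^^^^^^^^^^^^^^^^^^^^^^^^^^^^^^^^^^^^^^^^^^^^^^^
  File "h.py", line 19, in render
    p=(proj(cam,X)+off-[x0,y0]+0.5)*f
       ~~~~^^^^^^^
  File "h.py", line 10, in proj
    c=get_calibration(cam);K=np.array(c["camera_matrix"],float);T=np.array(c["cam_to_world"],float)
ValueError: time passes only in moves, steps and waits
```

```bash
sed -i 's/^def ray/from functools import lru_cache\nget_calibration=lru_cache(get_calibration)\ndef ray/' h.py
sed -i '/^obs=/,/^("side"/{s/("top",(8,[^]]*(296.5,267.4)),//;s/,("side",(8,110.*$/]/}' fit.py
sed -i 's/print(np.abs(s.fun).round(2))/print(s.fun.round(2))/' fit.py; sed -n 4,7p fit.py
cat >> fit.py <<'E'
f=5
for c,(x,y,w,h) in {"top":(195,225,120,80),"side":(255,160,65,110)}.items():
    o=cv2.resize(im[c][y:y+h,x:x+w].astype(np.uint8),None,fx=f,fy=f,interpolation=cv2.INTER_CUBIC)
    P=np.array([p[0],p[1],0]);R=Rz(p[2])
    for b in ([-110,0],[-110,165],[110,165],[110,0]),:
        X=np.array([[0,*v] for v in b],float)@R.T+P;X8=np.array([[8,*v] for v in b],float)@R.T+P
        for XX,col in((X,(0,255,0)),(X8,(0,0,255))):
            cv2.polylines(o,[(((proj(c,XX)+off[c]-[x,y]+.5)*f)).astype(np.int32)],True,col,1)
    globals()["o"+c]=o
for c,(x,y,w,h) in win.items():
    o=cv2.resize(im[c][y:y+h,x:x+w].astype(np.uint8),None,fx=4,fy=4,interpolation=cv2.INTER_CUBIC)
    m=render(c,BOX,np.array([q[0],q[1],0]),Rz(q[2]/50),off[c]+(q[3:5] if c=="top" else q[5:7]),win=win[c])
    m=cv2.resize((m>.5).astype(np.uint8),None,fx=4,fy=4,interpolation=cv2.INTER_NEAREST)
    cv2.drawContours(o,cv2.findContours(m,0,2)[0],-1,(0,255,0),1);globals()["q"+c]=o
out=np.zeros((600,800,3),np.uint8)
def put(i,x,y): 
    i=i[:600-y,:800-x];out[y:y+i.shape[0],x:x+i.shape[1]]=i
put(cv2.resize(otop,(480,320)),0,0);put(oside,480,0);put(qtop,0,325);put(qside,205,325);cv2.imwrite("pics/fit.png",out)
E
python3 fit.py
```

```text
# stand + screw from hand-read corners
obs=[("top",(0,-110,165),(208,234.4)),("top",(0,110,165),(298.6,260.8)),
("side",(0,110,165),(282.3,206.2)),("side",(0,-110,165),(302.3,171.2))]
def res(p):
stand [ 4.92087e+02  1.54690e+02  2.84700e+00  1.39354e+02 -1.90000e-01
  1.03000e-01  1.41000e-01  5.13000e-01]
[-0.33 -0.11  0.1  -0.07 -0.32 -0.17 -0.25 -0.51  0.35 -0.12  0.53  0.01
 -0.24  0.13  0.18  0.64]
top [ 14   9  27  35 705]
side [  12    6   40   54 1253]
holder [ 549.  -301.7] 2.9362420160939937 [ 0.67  0.33 -0.52 -0.02] 176.14633150939125 [np.float64(65.72941176470587), np.float64(103.81960784313725)]
```

View pics/fit.png

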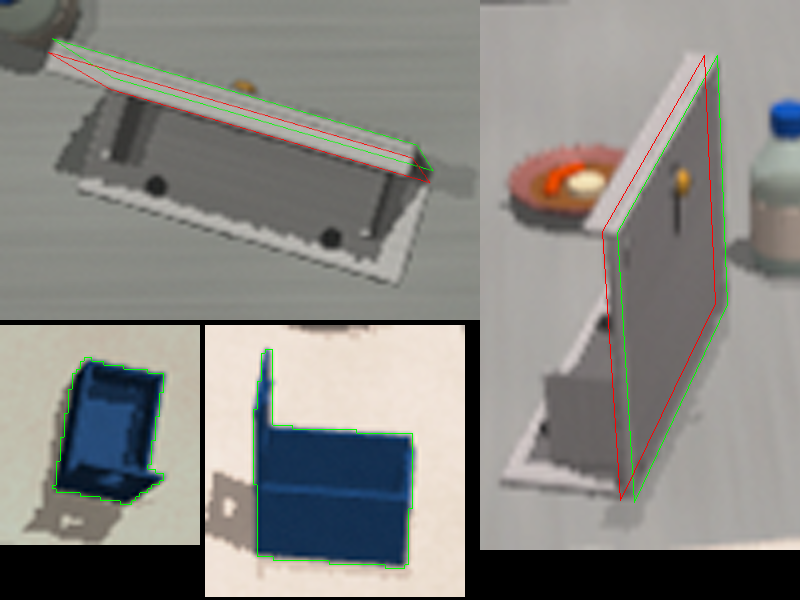

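Both fits are good: holder at (549.0, -301.7), yaw 2.936; stand at (492.1, 154.7), yaw 2.847; screw height about 139. Moving above the grip point (602, -313), turning by -0.626.

```bash
python3 -m creep '[[1,[44.5,29.3,0],[0,0,-0.078]],[1,[44.5,29.3,0],[0,0,-0.078]],[1,[44.5,29.3,0],[0,0,-0.078]],[1,[44.5,29.3,0],[0,0,-0.078]],[1,[44.5,29.3,0],[0,0,-0.078]],[1,[44.5,29.3,0],[0,0,-0.078]],[1,[44.5,29.3,0],[0,0,-0.078]],[1,[45.5,30,0],[0,0,-0.08]]]' 25
python3 - <<'E'
from h import *
from scipy.spatial.transform import Rotation as Ro
s=status.get_state();print(s["ee_pos"],Ro.from_rotvec(s["tcp_rot"]).as_matrix().round(3).tolist(),s["joint_pos"])
E
```

```text
clock: 1.4
ee_pos: [603.4, -311.5, 185.8]
tcp_rot: [3.124, -0.326, 0.0]
wrist_force: [-0.5, 0.6, 0.5]
finger_gap: 1.0
finger_force: 0.0
[ 603.44289069 -311.49802501  185.78335402] [[0.978, -0.206, 0.0], [-0.206, -0.978, -0.0], [0.0, 0.0, -1.0]] [-5.78112655e-01  4.72517731e-01  1.32453817e+00 -7.42861428e-05
  1.34432385e+00  1.20057324e+00]
```

```bash
python3 -m creep '[[1,[-1.5,-1.2,-30],[0,0,0]],[1,[0,0,-40],[0,0,0]],[1,[0,0,-40],[0,0,0]],[1,[0,0,-30],[0,0,0]],[1,[0,0,-20],[0,0,0]],[1,[0,0,-8.5],[0,0,0]],[1,[0,0,0],[0,0,0]],[0.5,[0,0,0],[0,0,0]]]'; python3 -m creep '[[0.45,[0,0,0],[0,0,0]],[0.45,[0,0,0],[0,0,0]],[0.45,[0,0,0],[0,0,0]],[0.45,[0,0,0],[0,0,0]],[0.45,[0,0,0],[0,0,0]],[0.45,[0,0,0],[0,0,0]]]' 25
```

```text
clock: 2.4
ee_pos: [601.5, -314.4, 18.5]
tcp_rot: [3.124, -0.322, 0.003]
wrist_force: [0.4, 0.6, -0.2]
finger_gap: 0.924
finger_force: 0.0
clock: 3.15
ee_pos: [600.6, -313.7, 17.2]
tcp_rot: [-3.125, 0.322, 0.0]
wrist_force: [0.1, -0.1, 0.5]
finger_gap: 0.452
finger_force: 0.0
```

The opening went below 50 mm with no grip force, which I didn't expect, so I'm looking.

Run:
```python
from h import *
a=get_image("side");b=get_image("top");cv2.imwrite("pics/s1.png",a);cv2.imwrite("pics/t1.png",b)
o=np.hstack([cv2.resize(a[260:380,300:420],(400,400),interpolation=2),cv2.resize(b[160:280,390:510],(400,400),interpolation=2)])
cv2.imwrite("pics/g1.png",o);s=status.get_state();print(s["finger_gap"],s["finger_force"],s["ee_pos"])
```

```text
0.4502991079158183 0.0 [ 600.56128416 -313.72299226   17.18457997]
```

View pics/g1.png

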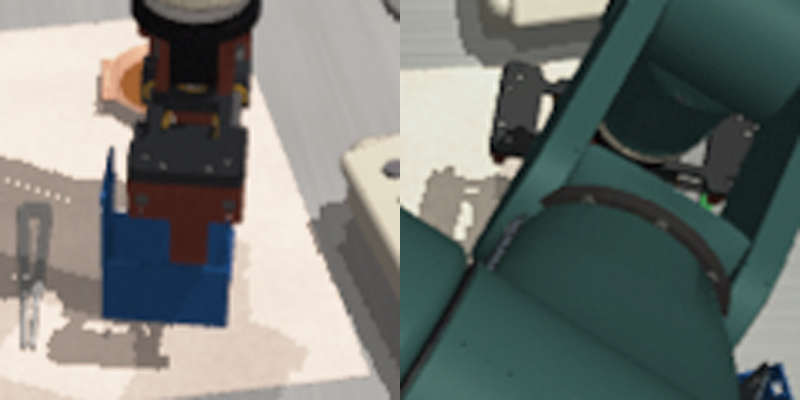

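Run:
```python
from h import *
a=cv2.imread("pics/s1.png");f=6;x,y,w,h=310,270,90,100
o=cv2.resize(a[y:y+h,x:x+w],None,fx=f,fy=f,interpolation=2)
off=np.array([.14-.52,.51-.02])
def P(X): return (proj("side",X)+off-[x,y]+.5)*f
R=Rz(2.936);H=np.array([549,-301.7,0])
for b in BOX[:4]:
    for k in b[2]:
        X=np.array([[b[0][i],b[1][j],k] for i,j in((0,0),(1,0),(1,1),(0,1))],float)@R.T+H
        cv2.polylines(o,[P(X).astype(np.int32)],True,(0,255,0),1)
T=np.array([600.6,-313.7,0]);
for s in(20,33.5,-20,-33.5):
    X=np.array([[-10,s,17],[-10,s,77],[10,s,77],[10,s,17]],float)@R.T+T
    cv2.polylines(o,[P(X).astype(np.int32)],True,(0,255,255) if s>0 else (255,0,255),1)
cv2.imwrite("pics/g2.png",o)
```

```text
(no output)
```

View pics/g2.png

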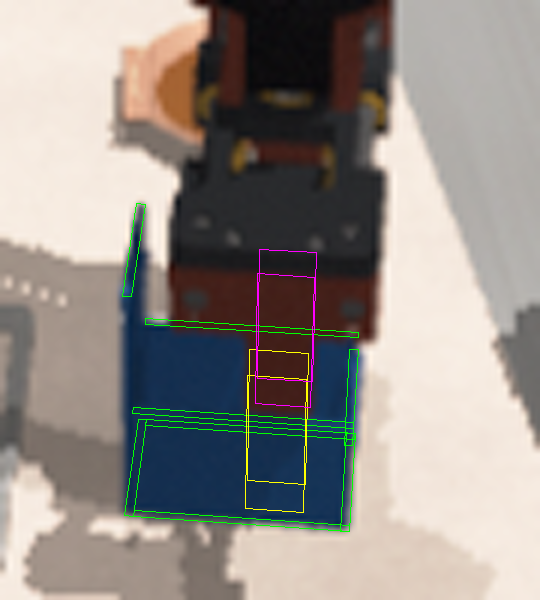

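Run:
```python
from h import *
R=Rz(2.936);T=np.array([600.6,-313.7,0]);out=[]
for cam,(x,y,w,h) in(("side",(300,220,120,160)),("top",(395,160,120,120))):
    a=cv2.imread(f"pics/{'s' if cam=='side' else 't'}1.png");f=3.33
    o=cv2.resize(a[y:y+h,x:x+w],(400,int(400*h/w)),interpolation=2)
    for z,c in((97,(0,255,0)),(140,(0,255,255))):
        X=np.array([[-37.5,-89,z],[37.5,-89,z],[37.5,89,z],[-37.5,89,z]],float)@R.T+T
        cv2.polylines(o,[((proj(cam,X)-[x,y]+.5)*f).astype(np.int32)],True,c,1)
    p=((proj(cam,T+[0,0,17])-[x,y]+.5)*f).astype(int)[0];cv2.circle(o,tuple(map(int,p)),4,(255,0,255),-1)
    out.append(cv2.copyMakeBorder(o,0,540-o.shape[0],0,0,0))
cv2.imwrite("pics/g3.png",np.hstack(out))
```

```text
(no output)
```

View pics/g3.png

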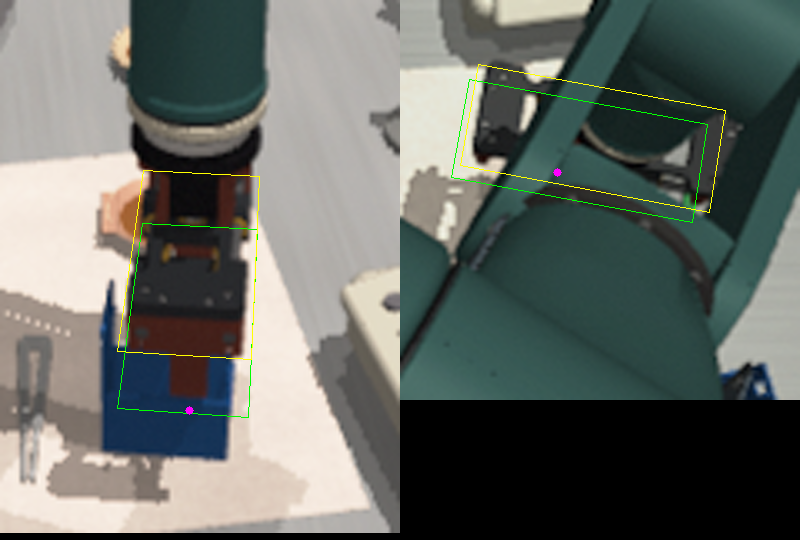

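Run:
```python
from h import *
print(proj("side",[[245,-547.6,185.7],[245,-547.6,230]]), proj("side",[[600.6,-313.7,17],[600.6,-313.7,60]]))
R=np.array([[1,0],[0,1]])
u=np.array([.409,-.913,0])
for s in(44,57.5,-44,-57.5): print(s,proj("side",np.array([245,-547.6,185.7])+s*u).round(0))
a=cv2.imread("pics/side0.png")[300:480,60:240];cv2.imwrite("pics/g4.png",cv2.resize(a,(540,540),interpolation=2))
```

```text
[[152.91437878 381.73035463]
 [147.55851793 360.79194076]] [[356.52168567 342.92341774]
 [356.85835186 327.44371477]]
44 [[160. 401.]]
57.5 [[163. 407.]]
-44 [[146. 364.]]
-57.5 [[144. 359.]]
```

View pics/g4.png

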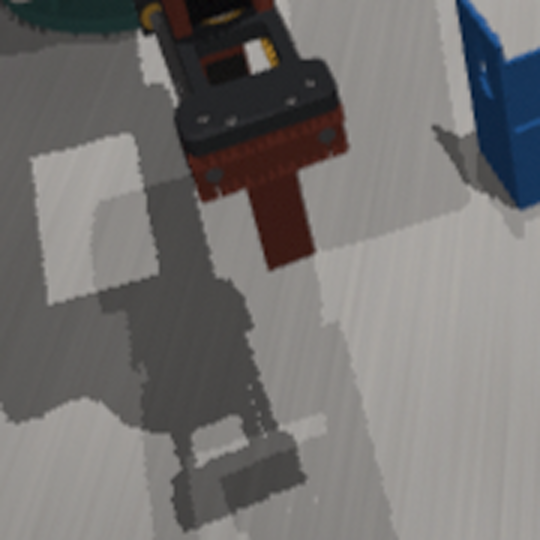

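The side view shows the fingertip ending just above the wall rim. Both pictures, at the start and now, put the tip about 45 mm higher than the reported TCP, and the fingers closed on nothing. So the grasp is too high. I'll reopen and feel downward gently.

```bash
python3 -m creep '[[1,[0,0,0],[0,0,0]],[1,[0,0,0],[0,0,0]],[1,[0,0,0],[0,0,0]],[1,[0,0,0],[0,0,0]],[1,[0,0,0],[0,0,0]],[1,[0,0,0],[0,0,0]]]'; python3 -m creep '[[1,[1,1,-6],[0,0,0]],[1,[0,0,-5],[0,0,0]],[1,[0,0,0],[0,0,0]]]'
python3 - <<'E'
from h import *
a=get_image("side");cv2.imwrite("pics/s2.png",a)
cv2.imwrite("pics/g5.png",cv2.resize(a[260:380,300:420],(480,480),interpolation=2))
E
```

```text
clock: 4.0
ee_pos: [600.6, -313.7, 17.2]
tcp_rot: [-3.125, 0.322, 0.0]
wrist_force: [0.0, 0.7, 0.1]
finger_gap: 1.004
finger_force: 0.0
clock: 4.38
ee_pos: [601.0, -312.3, 5.4]
tcp_rot: [-3.124, 0.322, 0.002]
wrist_force: [-0.4, -0.3, 0.9]
finger_gap: 1.003
finger_force: 0.0
```

View pics/g5.png

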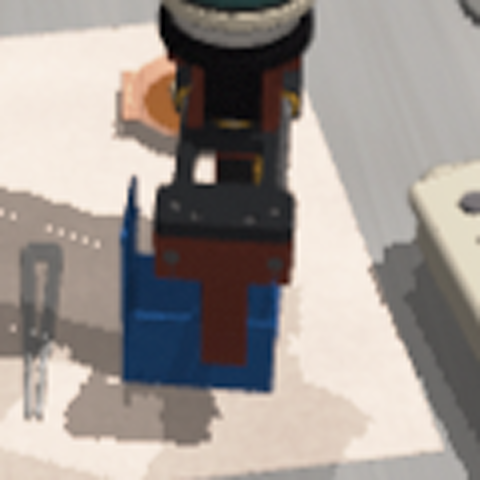

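```bash
python3 -m creep '[[1,[0.5,-0.5,-5],[0,0,0]],[1,[0,0,-5],[0,0,0]],[1,[0,0,-3],[0,0,0]],[1,[0,0,-2],[0,0,0]],[1,[0,0,0],[0,0,0]]]';python3 -m creep '[[1,[0,0,-5],[0,0,0]],[1,[0,0,-3],[0,0,0]],[1,[0,0,-2],[0,0,0]],[1,[0,0,0],[0,0,0]]]'
python3 - <<'E'
from h import *
a=get_image("side");cv2.imwrite("pics/s3.png",a)
m=a.astype(int);m=(m[...,2]>m[...,0]*1.3+10)
for c in range(344,372,2):
    r=np.nonzero(m[320:372,c])[0]; print(c, r.max()+320 if len(r) else None,end="; ")
print(proj("side",[[601,-312.5,17]]),proj("side",np.array([601,-312.5,17])+57.5*np.array([-.206,-.978,0])))
E
```

```text
clock: 5.05
ee_pos: [602.0, -313.2, -9.0]
tcp_rot: [-3.125, 0.322, 0.0]
wrist_force: [0.1, 0.6, 0.3]
finger_gap: 1.0
finger_force: 0.0
clock: 5.55
ee_pos: [601.9, -313.1, -19.0]
tcp_rot: [-3.125, 0.322, 0.001]
wrist_force: [0.4, 0.2, 0.6]
finger_gap: 1.002
finger_force: 0.0
344 338; 346 338; 348 338; 350 338; 352 359; 354 359; 356 359; 358 359; 360 359; 362 340; 364 339; 366 340; 368 334; 370 340; [[356.625399   342.52255981]] [[354.91303696 361.87935886]]
```

There was no bench contact at reported z=-19, so the tip really is about 43 mm above the reported value. Going down 6 more and closing.

```bash
python3 -m creep '[[1,[-1.5,0,-4],[0,0,0]],[1,[0,0,-2],[0,0,0]],[1,[0,0,0],[0,0,0]]]';python3 -m creep '[[0.3,[0,0,0],[0,0,0]],[0.3,[0,0,0],[0,0,0]],[0.3,[0,0,0],[0,0,0]],[0.3,[0,0,0],[0,0,0]],[0.3,[0,0,0],[0,0,0]],[0.3,[0,0,0],[0,0,0]]]' 30
```

```text
clock: 5.98
ee_pos: [600.3, -313.1, -25.1]
tcp_rot: [-3.125, 0.322, 0.001]
wrist_force: [-0.3, 0.1, -0.7]
finger_gap: 1.0
finger_force: 0.0
clock: 6.72
ee_pos: [600.6, -313.2, -24.7]
tcp_rot: [-3.125, 0.322, -0.0]
wrist_force: [0.2, 0.4, -0.3]
finger_gap: 0.569
finger_force: 30.0
```

Gripped at 50 mm with 30 N. Lifting 95 mm, then carrying to 30 mm in front of the panel.

```bash
python3 -m creep '[[0.3,[0,0,10],[0,0,0]],[0.3,[0,0,25],[0,0,0]],[0.3,[0,0,35],[0,0,0]],[0.3,[0,0,25],[0,0,0]],[0.3,[0,0,0],[0,0,0]]]';python3 -m creep '[[0.3,[-2,25,0],[0,0,0]],[0.3,[-2,45,0],[0,0,-0.01]],[0.3,[-4,55,0],[0,0,-0.02]],[0.3,[-5,55,0],[0,0,-0.02]],[0.3,[-5,55,0],[0,0,-0.02]],[0.3,[-5,55,0],[0,0,-0.019]],[0.3,[-3,55,0],[0,0,0]],[0.3,[-3,45,0],[0,0,0]]]'; python3 -m creep '[[0.3,[-0.5,33,0],[0,0,0]],[0.3,[0,20,-5],[0,0,0]],[0.3,[0,0,-10],[0,0,0]],[0.3,[0,0,-3],[0,0,0]],[0.3,[0,0,0],[0,0,0]],[0.3,[0,0,0],[0,0,0]]]'
```

```text
clock: 7.35
ee_pos: [602.1, -314.2, 72.5]
tcp_rot: [3.123, -0.322, 0.006]
wrist_force: [0.7, -0.1, -5.1]
finger_gap: 0.57
finger_force: 30.0
clock: 8.35
ee_pos: [568.7, 79.8, 68.7]
tcp_rot: [-3.108, 0.459, 0.006]
wrist_force: [1.1, -0.2, -3.8]
finger_gap: 0.565
finger_force: 30.0
clock: 9.1
ee_pos: [571.3, 128.9, 52.3]
tcp_rot: [-3.107, 0.463, -0.0]
wrist_force: [-0.2, 0.1, -4.2]
finger_gap: 0.565
finger_force: 30.0
```

```bash
cat > fit2.py <<'E'
from h import *
from scipy.optimize import minimize
import sys
tag=sys.argv[1]
st=status.get_state();zt=st["ee_pos"][2]+24.7; rv=st["tcp_rot"];yaw=2.936+2*(0.1027-np.arctan(abs(rv[1]/rv[0])))
a=get_image("side");cv2.imwrite(f"pics/s{tag}.png",a)
S=np.array([492.09,154.69,0]);RS=Rz(2.847);off=np.array([.14,.51]);win=(285,140,75,110)
x,y,w,h=win;I=a[y:y+h,x:x+w].astype(float);B=(I[...,0]>1.35*I[...,2]+8)
n,l,s_,_=cv2.connectedComponentsWithStats(B.astype(np.uint8));k=1+s_[1:,4].argmax();M=l==k
grip=((I.max(-1)<60)|(I[...,2]>1.3*I[...,0]+8))&~M
w8=~cv2.dilate(grip.astype(np.uint8),np.ones((3,3))).astype(bool)
def cost(q): return (np.abs(render("side",BOX,RS@[q[0],q[1],0]+S+[0,0,zt+q[2]],Rz(yaw),off,win=win)-M)*w8).sum()+.5*q[2]**2
g=RS.T@(st["ee_pos"]+Rz(yaw)@[52.9,-.7,0]-S)
best=min((minimize(cost,x0,method="Nelder-Mead",options=dict(initial_simplex=np.array(x0)+np.vstack([np.zeros(3),np.diag([4,4,2])]))) for x0 in([g[0],g[1],0],[g[0]+4,g[1]+4,0],[g[0]-4,g[1]-4,0])),key=lambda r:r.fun)
print("zt",zt,"yaw",yaw,"pred stand-frame",g.round(1),"fit x,y,dz",best.x.round(2),best.fun,M.sum(),st["wrist_force"])
E
python3 fit2.py a
python3 - <<'E'
from h import *
b=get_image("top");cv2.imwrite("pics/ta.png",b);a=cv2.imread("pics/sa.png")
cv2.imwrite("pics/g6.png",np.hstack([cv2.resize(a[140:250,270:370],(400,440),interpolation=2),cv2.resize(b[180:290,200:300],(400,440),interpolation=2)]))
E
```

```text
zt 76.98811990464866 yaw 2.84588172455202 pred stand-frame [-30.4   0.9  52.3] fit x,y,dz [-27.04  -4.89  -0.98] 36.0149311755097 496 [-0.24885075  0.0986778  -4.18447406]
```

View pics/g6.png

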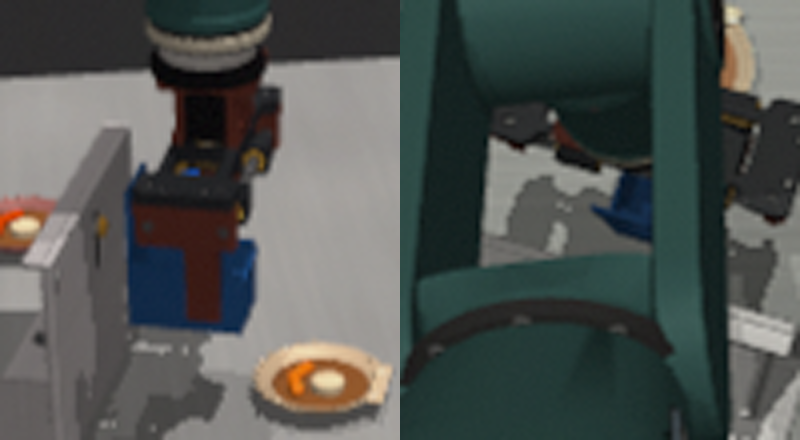

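The holder sits upright beside the screw in the side picture (brass at crop 100,225). In the top picture the plate's left corner is visible near (600,210) of the right crop. I'll refit jointly with that corner.

```bash
cat > fit3.py <<'E'
from h import *
from scipy.optimize import minimize
import sys
tag=sys.argv[1];z0=float(sys.argv[2]);yaw=2.8459
if tag!="a":
    for c in("side","top"): cv2.imwrite(f"pics/{c[0]}{tag}.png",get_image(c))
S=np.array([492.09,154.69,0]);RS=Rz(2.847)
OFF={"side":np.array([.14,.51]),"top":np.array([-.19,.10])};W={"side":(285,140,75,110),"top":(238,210,32,40)}
D={}
for c,(x,y,w,h) in W.items():
    a=cv2.imread(f"pics/{c[0]}{tag}.png");I=a[y:y+h,x:x+w].astype(float);B=(I[...,0]>1.35*I[...,2]+8)&(I[...,0]>1.12*I[...,1])
    n,l,s_,_=cv2.connectedComponentsWithStats(B.astype(np.uint8));k=1+s_[1:,4].argmax();M=l==k
    oth=((I.max(-1)<75)|(I[...,2]>1.3*I[...,0]+8)|(I[...,1]>1.2*I[...,2]))&~M
    D[c]=(M,~cv2.dilate(oth.astype(np.uint8),np.ones((3,3))).astype(bool)); print(c,s_[k],D[c][1].mean().round(2))
def cost(q,full=0):
    e=[(np.abs(render(c,BOX,RS@[q[0],q[1],0]+S+[0,0,z0+q[2]],Rz(yaw),OFF[c],win=W[c])-D[c][0])*D[c][1]).sum() for c in W]
    return e if full else sum(e)+.5*q[2]**2
for x0 in([-28,0,0],[-30,4,0],[-26,-5,0]):
    r=minimize(cost,x0,method="Nelder-Mead",options=dict(initial_simplex=np.array(x0)+np.vstack([np.zeros(3),np.diag([4,4,2])])));print(r.x.round(2),r.fun.round(1),cost(r.x,1))
x=r.x
for y in(-5,-3,-1,1,3): 
    r=minimize(lambda q:cost([q[0],y,q[1]]),[x[0],0],method="Nelder-Mead",options=dict(initial_simplex=[[x[0],0],[x[0]+3,0],[x[0],2]]));print(y,r.x.round(1),r.fun.round(1))
E
python3 fit3.py a 77
```

```text
side [ 16  41  33  42 496] 0.54
top [ 10  12  15  18 156] 0.31
[-28.99   3.88   2.58] 43.9 [np.float64(36.45882352941177), np.float64(4.133333333333334)]
[-28.54   3.01   1.66] 46.0 [np.float64(38.52549019607843), np.float64(6.129411764705883)]
[-28.65   3.8    2.9 ] 44.7 [np.float64(36.21176470588235), np.float64(4.321568627450981)]
-5 [-26.6  -0.9] 79.6
-3 [-27.6  -0.5] 67.4
-1 [-27.3   0.1] 58.3
1 [-28.1   1.6] 49.1
3 [-28.9   2.1] 44.7
```

Refit: the holder is about 2.3 mm off sideways (stand +y). I'll correct that and advance to about 11 mm off the panel.

```bash
python3 -m creep '[[0.3,[0.7,2.2,0],[0,0,0]],[0.3,[-8.6,2.6,0],[0,0,0]],[0.3,[-6.7,2,0],[0,0,0]],[0.3,[-1.9,0.6,0],[0,0,0]],[0.3,[0,0,0],[0,0,0]],[0.3,[0,0,0],[0,0,0]]]'; python3 fit3.py b 77; python3 -m creep '[[0.3,[-1.9,0.6,0],[0,0,0]],[0.3,[-1,0.3,0],[0,0,0]],[0.3,[0,0,0],[0,0,0]]]'
```

```text
clock: 9.95
ee_pos: [555.0, 137.2, 52.3]
tcp_rot: [-3.107, 0.46, -0.001]
wrist_force: [-0.2, -0.1, -4.3]
finger_gap: 0.571
finger_force: 30.0
side [ 10  40  33  42 487] 0.54
top [  7  20  14  15 128] 0.23
[-8.66 -0.69  1.94] 30.0 [np.float64(22.96078431372549), np.float64(5.188235294117647)]
[-9.28 -1.87  1.4 ] 31.0 [np.float64(22.67058823529412), np.float64(7.313725490196078)]
[-8.78 -0.19  1.45] 30.5 [np.float64(25.470588235294116), np.float64(4.003921568627451)]
-5 [-8.6 -0.1] 42.8
-3 [-9.   0.9] 33.7
-1 [-9.2  1.8] 31.4
1 [-9.1  2.9] 30.7
3 [-10.2   3.4] 38.9
clock: 10.42
ee_pos: [551.5, 138.1, 52.2]
tcp_rot: [-3.108, 0.46, 0.0]
wrist_force: [0.1, 0.1, -5.5]
finger_gap: 0.57
finger_force: 30.0
```

```bash
python3 -m creep '[[0.3,[0,0,-1.3],[0,0,0]],[0.3,[0,0,0],[0,0,0]]]'; python3 -m creep '[[0.3,[-1,0.3,0],[0,0,0]],[0.3,[-1,0.3,0],[0,0,0]],[0.3,[0,0,0],[0,0,0]]]'
```

```text
clock: 10.68
ee_pos: [551.6, 138.0, 50.8]
tcp_rot: [-3.108, 0.46, 0.0]
wrist_force: [0.7, 0.1, -4.2]
finger_gap: 0.567
finger_force: 30.0
clock: 11.05
ee_pos: [549.5, 138.7, 50.9]
tcp_rot: [-3.108, 0.46, 0.0]
wrist_force: [-0.4, -0.2, -4.4]
finger_gap: 0.567
finger_force: 30.0
```

```bash
python3 -m creep '[[0.3,[-1,0.3,0],[0,0,0]],[0.3,[-0.5,0.15,0],[0,0,0]],[0.3,[0,0,0],[0,0,0]]]'; python3 -m creep '[[0.3,[-1,0.3,0],[0,0,0]],[0.3,[0,0,0],[0,0,0]]]'
```

```text
clock: 11.42
ee_pos: [548.1, 139.2, 50.9]
tcp_rot: [-3.108, 0.46, 0.0]
wrist_force: [0.0, 0.2, -4.4]
finger_gap: 0.57
finger_force: 30.0
clock: 11.68
ee_pos: [547.0, 139.4, 50.9]
tcp_rot: [-3.108, 0.461, 0.0]
wrist_force: [-0.1, 0.0, -4.8]
finger_gap: 0.572
finger_force: 30.0
```

```bash
python3 -m creep '[[0.3,[-0.7,0.2,0],[0,0,0]],[0.3,[0,0,0],[0,0,0]]]'; python3 -m creep '[[0.3,[-0.7,0.2,0],[0,0,0]],[0.3,[0,0,0],[0,0,0]]]'
```

```text
clock: 11.92
ee_pos: [546.4, 139.6, 50.9]
tcp_rot: [-3.108, 0.46, 0.0]
wrist_force: [0.3, -0.7, -5.4]
finger_gap: 0.57
finger_force: 30.0
clock: 12.18
ee_pos: [545.8, 139.8, 51.0]
tcp_rot: [-3.108, 0.46, -0.0]
wrist_force: [-0.1, -0.5, -4.2]
finger_gap: 0.567
finger_force: 30.0
```

```bash
python3 fit3.py c 75.6
```

```text
side [  6  44  34  38 482] 0.55
top [  5  24  14  14 104] 0.17
[-1.64  0.44  2.19] 43.9 [np.float64(31.388235294117642), np.float64(10.133333333333333)]
[-0.71 -1.41  0.58] 47.9 [np.float64(29.792156862745095), np.float64(17.937254901960785)]
[-0.96  0.34  2.38] 41.3 [np.float64(26.427450980392152), np.float64(12.0)]
-5 [0.4 0. ] 59.5
-3 [-0.   1.2] 50.5
-1 [-0.6  1. ] 46.4
1 [-1.1  2.8] 40.2
3 [-1.  4.] 46.4
```

```bash
python3 -m creep '[[0.3,[-0.7,0.2,0],[0,0,0]],[0.3,[0,0,0],[0,0,0]]]'; python3 -m creep '[[0.3,[-0.7,0.2,0],[0,0,0]],[0.3,[0,0,0],[0,0,0]]]'; python3 -m creep '[[0.3,[-0.5,0.15,0],[0,0,0]],[0.3,[0,0,0],[0,0,0]]]'
```

```text
clock: 12.52
ee_pos: [545.7, 139.9, 51.0]
tcp_rot: [-3.108, 0.46, -0.002]
wrist_force: [1.7, -0.9, -5.5]
finger_gap: 0.57
finger_force: 30.0
clock: 12.78
ee_pos: [545.7, 140.0, 51.2]
tcp_rot: [-3.107, 0.46, -0.004]
wrist_force: [4.3, -2.1, -7.8]
finger_gap: 0.571
finger_force: 29.9
clock: 13.02
ee_pos: [545.7, 140.0, 51.3]
tcp_rot: [-3.108, 0.46, -0.005]
wrist_force: [5.8, -2.4, -7.4]
finger_gap: 0.57
finger_force: 29.9
```

Contact at x≈0, so the plate is on the panel. Easing the press a little, then sliding down in small steps.

```bash
python3 -m creep '[[0.3,[0.7,-0.2,0],[0,0,0]],[0.3,[0,0,0],[0,0,0]]]'; python3 -m creep '[[0.3,[0,0,-2],[0,0,0]],[0.3,[0,0,0],[0,0,0]]]'; python3 -m creep '[[0.3,[0,0,-2],[0,0,0]],[0.3,[0,0,-1],[0,0,0]],[0.3,[0,0,0],[0,0,0]]]'
```

```text
clock: 13.28
ee_pos: [545.6, 140.1, 51.2]
tcp_rot: [-3.107, 0.46, -0.003]
wrist_force: [5.0, -1.9, -5.8]
finger_gap: 0.568
finger_force: 29.9
clock: 13.52
ee_pos: [545.6, 140.3, 49.2]
tcp_rot: [-3.107, 0.461, -0.003]
wrist_force: [4.9, -1.5, -4.5]
finger_gap: 0.568
finger_force: 30.0
clock: 13.9
ee_pos: [545.6, 140.3, 46.2]
tcp_rot: [-3.107, 0.461, -0.003]
wrist_force: [5.5, -1.3, -5.1]
finger_gap: 0.567
finger_force: 30.0
```

```bash
python3 -m creep '[[0.3,[0,0,-2],[0,0,0]],[0.3,[0,0,-2],[0,0,0]],[0.3,[0,0,0],[0,0,0]]]'; python3 -m creep '[[0.3,[0,0,-2],[0,0,0]],[0.3,[0,0,-1],[0,0,0]],[0.3,[0,0,0],[0,0,0]]]'; python3 -m creep '[[0.3,[0,0,-1.5],[0,0,0]],[0.3,[0,0,-1.5],[0,0,0]],[0.3,[0,0,0],[0,0,0]]]'
```

```text
clock: 14.28
ee_pos: [545.6, 140.3, 42.1]
tcp_rot: [-3.107, 0.461, -0.003]
wrist_force: [5.4, -1.5, -5.5]
finger_gap: 0.568
finger_force: 30.0
clock: 14.65
ee_pos: [545.6, 140.3, 39.2]
tcp_rot: [-3.107, 0.46, -0.003]
wrist_force: [5.5, -1.0, -4.2]
finger_gap: 0.57
finger_force: 30.0
clock: 15.02
ee_pos: [545.4, 140.3, 36.2]
tcp_rot: [-3.107, 0.461, -0.002]
wrist_force: [5.6, -1.6, -1.5]
finger_gap: 0.567
finger_force: 30.0
```

The push force is starting to rise after 13–15 mm, as the wedge should. Continuing.

```bash
python3 -m creep '[[0.3,[0,0,-1.5],[0,0,0]],[0.3,[0,0,-1],[0,0,0]],[0.3,[0,0,0],[0,0,0]]]'; python3 -m creep '[[0.3,[0,0,-1],[0,0,0]],[0.3,[0,0,-1],[0,0,0]],[0.3,[0,0,0],[0,0,0]]]'; python3 -m creep '[[0.3,[0,0,-1],[0,0,0]],[0.3,[0,0,-0.5],[0,0,0]],[0.3,[0,0,0],[0,0,0]]]'
```

```text
clock: 15.4
ee_pos: [545.2, 140.3, 33.7]
tcp_rot: [-3.107, 0.461, -0.002]
wrist_force: [5.2, -0.4, 3.1]
finger_gap: 0.564
finger_force: 30.0
clock: 15.78
ee_pos: [545.2, 140.2, 31.5]
tcp_rot: [-3.107, 0.461, -0.002]
wrist_force: [4.9, -0.4, 3.0]
finger_gap: 0.566
finger_force: 30.0
clock: 16.15
ee_pos: [545.2, 140.2, 30.1]
tcp_rot: [-3.107, 0.46, -0.002]
wrist_force: [4.3, -2.4, 3.3]
finger_gap: 0.568
finger_force: 30.0
```

```bash
python3 -m creep '[[0.3,[0,0,-1],[0,0,0]],[0.3,[0,0,0],[0,0,0]]]'; python3 -m creep '[[0.3,[0,0,-0.8],[0,0,0]],[0.3,[0,0,0],[0,0,0]]]'; python3 -m creep '[[0.3,[0,0,-0.7],[0,0,0]],[0.3,[0,0,0],[0,0,0]]]'
```

```text
clock: 16.4
ee_pos: [545.2, 140.2, 29.0]
tcp_rot: [-3.107, 0.46, -0.002]
wrist_force: [5.6, -1.0, 3.0]
finger_gap: 0.57
finger_force: 30.0
clock: 16.65
ee_pos: [545.1, 140.2, 28.3]
tcp_rot: [-3.107, 0.46, -0.002]
wrist_force: [4.8, -1.1, 4.2]
finger_gap: 0.567
finger_force: 30.0
clock: 16.9
ee_pos: [545.2, 140.2, 27.6]
tcp_rot: [-3.107, 0.46, -0.002]
wrist_force: [4.4, -0.8, 3.7]
finger_gap: 0.569
finger_force: 30.0
```

```bash
python3 -m creep '[[0.3,[0,0,-0.7],[0,0,0]],[0.3,[0,0,0],[0,0,0]]]'; python3 -m creep '[[0.3,[0,0,-0.7],[0,0,0]],[0.3,[0,0,0],[0,0,0]]]'
```

```text
clock: 17.15
ee_pos: [545.1, 140.2, 26.9]
tcp_rot: [-3.107, 0.46, -0.002]
wrist_force: [5.5, -0.7, 4.2]
finger_gap: 0.568
finger_force: 30.0
clock: 17.4
ee_pos: [545.1, 140.2, 26.2]
tcp_rot: [-3.107, 0.46, -0.002]
wrist_force: [4.7, -0.8, 4.9]
finger_gap: 0.567
finger_force: 30.0
```

```bash
python3 -m creep '[[0.3,[0,0,-0.6],[0,0,0]],[0.3,[0,0,0],[0,0,0]]]'; python3 -m creep '[[0.3,[0,0,-0.6],[0,0,0]],[0.3,[0,0,0],[0,0,0]]]'
```

```text
clock: 17.65
ee_pos: [545.2, 140.2, 26.0]
tcp_rot: [-3.107, 0.46, -0.002]
wrist_force: [3.6, -0.8, 7.6]
finger_gap: 0.565
finger_force: 30.0
clock: 17.9
ee_pos: [545.2, 140.3, 25.7]
tcp_rot: [-3.107, 0.46, -0.002]
wrist_force: [3.6, -0.9, 11.3]
finger_gap: 0.567
finger_force: 30.0
```

```bash
python3 fit3.py d 50
```

```text
side [  7  48  32  42 473] 0.52
top [ 7 26 13 12 73] 0.15
[ 0.66 -1.7   1.23] 61.2 [np.float64(20.47058823529412), np.float64(39.94117647058823)]
[ 1.1  -2.92  0.48] 62.1 [np.float64(19.15686274509804), np.float64(42.811764705882354)]
[-0.04  1.31  3.04] 57.3 [np.float64(20.533333333333335), np.float64(32.188235294117646)]
-5 [1.1 0.4] 64.9
-3 [0.4 1.3] 61.9
-1 [-0.   2.5] 58.4
1 [-0.8  3.7] 55.7
3 [-1.2  4.1] 59.5
```

Hard stop reached: position is stuck while the force climbs to about 15 N of push, 25 mm below the entry. Unloading and opening.

```bash
python3 -m creep '[[0.3,[0,0,0.6],[0,0,0]],[0.3,[0,0,0.5],[0,0,0]],[0.3,[0,0,0],[0,0,0]]]'; python3 -m creep '[[0.8,[0,0,0],[0,0,0]],[0.8,[0,0,0],[0,0,0]],[0.8,[0,0,0],[0,0,0]],[0.8,[0,0,0],[0,0,0]],[0.8,[0,0,0],[0,0,0]]]'; python3 fit3.py e 50 | head -3
```

```text
clock: 18.38
ee_pos: [545.2, 140.3, 25.9]
tcp_rot: [-3.107, 0.46, -0.002]
wrist_force: [5.9, -0.4, 2.4]
finger_gap: 0.569
finger_force: 30.0
clock: 19.0
ee_pos: [544.4, 140.2, 25.8]
tcp_rot: [-3.108, 0.46, 0.001]
wrist_force: [0.4, -0.6, 0.2]
finger_gap: 0.799
finger_force: 0.0
side [  7  55  14  34 256] 0.5
top [ 7 27 13 11 72] 0.15
[-1.32  0.05  0.83] 36.4 [np.float64(7.262745098039216), np.float64(28.823529411764707)]
```

```bash
python3 -m creep '[[0.8,[0.8,-0.1,10],[0,0,0]],[0.8,[0,0,30],[0,0,0]],[0.8,[0,0,40],[0,0,0]],[0.8,[0,0,40],[0,0,0]],[0.8,[0,0,40],[0,0,0]],[0.8,[40,-40,0],[0,0,0]],[0.8,[40,-40,0],[0,0,0]],[0.8,[0,0,0],[0,0,0]]]'; python3 -m creep '[[0.8,[0,-55,10],[0,0,0]],[0.8,[0,-55,10],[0,0,0]],[0.8,[0,-55,10],[0,0,0]],[0.8,[0,-55,10],[0,0,0]],[0.8,[0,0,0],[0,0,0]]]'; python3 fit3.py f 53
python3 - <<'E'
from h import *
a=cv2.imread("pics/sf.png");b=cv2.imread("pics/side0.png")
d=cv2.absdiff(a,b).max(-1)
for n in("bottle","shell_a","dish","forceps","scalpel"):
    print(n,[(np.round(r["point"]).tolist(),round(r["confidence"],2)) for r in search_frame("side",n)[:4]])
E
```

```text
clock: 20.1
ee_pos: [628.4, 57.2, 186.7]
tcp_rot: [3.106, -0.466, 0.005]
wrist_force: [-0.2, 1.6, -0.3]
finger_gap: 0.798
finger_force: 0.0
clock: 20.72
ee_pos: [625.3, -163.1, 227.2]
tcp_rot: [3.106, -0.467, 0.003]
wrist_force: [-0.9, 0.1, -0.4]
finger_gap: 0.799
finger_force: 0.0
side [  7  48  32  42 769] 0.65
top [  7   8  25  32 496] 0.95
[-0.64  0.18  0.58] 112.9 [np.float64(56.8235294117647), np.float64(55.94117647058824)]
[-1.01  1.65  1.14] 104.9 [np.float64(56.06666666666667), np.float64(48.14509803921568)]
[-1.65  1.51  0.37] 105.1 [np.float64(60.93725490196078), np.float64(44.08627450980392)]
-5 [ 0.3 -2.3] 179.7
-3 [ 0.3 -1.7] 151.6
-1 [-1.1 -0. ] 129.6
1 [-0.9  1. ] 107.6
3 [-2.   2.4] 111.3
bottle [([269.0, 194.0], 0.68), ([316.0, 197.0], 0.64)]
shell_a [([349.0, 284.0], 0.89), ([267.0, 196.0], 0.8), ([347.0, 234.0], 0.75)]
dish [([273.0, 282.0], 0.59)]
forceps [([310.0, 337.0], 0.75)]
scalpel [([343.0, 387.0], 0.82)]
```

The released holder hangs against the panel with its bottom at about 53.7 mm. That matches 139.3 − 85.5 = 53.8, so the screw is home. Everything else is where it was.

```bash
python3 -c "
from bench import bot,status
print(status.get_state()['wrist_force'],bot.finish_job())"
```

```text
the job is handed in; nothing more can be done
[-0.60019124 -0.570475   -0.52203302] None
```

The middle-sized blue holder is hung on the brass screw, pushed down to the hard stop with about 15 N, and released; the other bench items looked unmoved, and the job was handed in at about 21 s with no verdict returned.

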